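# Scraper and brush back into the tool tray

## Robot

A 6-joint arm with a two-finger parallel gripper is mounted at the origin on the work surface. World frame = base frame: x ahead of the robot, y to its left, z up, the work surface at z = 0. Lengths are in mm, angles in rad, forces in N, time in s.
With the tool pointing down it reaches from about 350 to 775 mm from the base axis. Payload 7.3 kg.
Tool frame: the origin (TCP) lies at the very end of the fingers, on their centre line; the grasp point (between the pads) lies 19 mm behind it; z points along the fingers, y is the line along which they close (so a half turn about z gives the same grasp; the last joint's range is limited). The gripper opens to 92 mm and grips with 3 to 60 N. Pads are 19 mm wide; open, the fingers measure 130 mm over their backs; the gripper's body (75 mm by 190 mm) begins 47 mm behind the grasp point.
Start: joints at [-1.297, 0.342, 1.524, -0, 1.275, -0.146], TCP at [214.003, -479.427, 203.041] pointing down, gripper open.
Joint ranges: [-2.53, 2.53], [-0.77, 2.02], [0.04, 2.7], [-1, 4.14], [0.28, 2.66], [-3.11, 3.11]. Speed limits (rad/s): [2.57, 2.57, 3.14, 3.14, 3.14, 3.14].

## Interface

Orientations are given as [roll, pitch, yaw] about the fixed x, y, z axes, in that order (R = Rz(yaw) Ry(pitch) Rx(roll)).
In Python, from plant import bot gives the robot as it stands.
- The arm moves only by the tool apply_moves, never from a script. Its argument "motion" is text: rows parted by semicolons, each of 4 numbers parted by spaces: the shift along the tool's x, y, z in m, then the turn about the tool's z in degrees. A call has 1 to 8 rows; each row shifts and turns the commanded pose from where the row before left it, along the tool's axes as they then stand; what a row does not reach is not made up. A row lasts 1/8 s, in which the tool goes at most 62.5 mm and 10.7 degrees, less where a joint would pass 70% of its speed; a pose out of reach is approached as far as the arm can. A call with a gripper value outside its range is refused whole. "fingers" is the opening, from -1 (shut) to 1 (fully open), set as the call begins (left out, the last holds). The fingers move at their own pace and stop on an object; the grip force is fixed at half the most. Time passes only in rows, so rows that do not move let the fingers close. It gives the time, the measured TCP pose, the force, the opening and the grip force at its end, in the units of the state.
- bot.get_obs(): the state, without advancing time (a new reading comes with each control period).
- bot.capture(name): name is "side" or "top"; returns a dict with "img" (384x512x3 uint8, blue, green, red), "range_z" (384x512 float32, mm along the optical axis (not along the pixel's ray), 0 where there is no reading), "fx", "fy", "cx", "cy" (pixels), "D" ([k1, k2, p1, p2, k3] as OpenCV has them; the pictures are not rectified), "world_from_camera" (4x4, takes a point from camera to world coordinates). Camera axes: x right, y down, z forward; pixel columns grow to the right and rows downward; lengths in mm; the calibration is good to about 2 mm. A picture is of the moment at which its call begins.
- bot.close_job(): hands the job in; it is judged then, once.
Trained networks look in a picture, given as the dict that the camera call returned (one of the last four; its "shot" number tells which), for a name from the list of things; names that differ only in an ending like _2 or _b are one class to them, and where a whole thing is asked for, a point or a joint stands for the part that bears it (a point fixed in the world has none). Each returns a list of dicts, best first, with "p" (0 to 1); they miss things now and then, are a little off and sometimes report something else, mostly with a low value. They report only what shows in the picture. A call takes as long as a camera call. They do not tell look-alikes from the thing itself.
- bot.cut_out(picture, thing): "pixels" (384x512 bool, what is visible of it) and "point" ([column, row] in pixels, amid what is visible of it).
The state is a dict: "time": time; "joint_positions": joint angles; "dq": joint speeds; "tau": joint torques, N m; "tool_pos": TCP position; "tcp_rot": TCP orientation; "contact_force": force on the tool from outside, world axes, zero at the start; "moment": the same for the moment, N m; "grip_width": finger opening in mm; "finger_force": force on a finger pad.
Only numpy, scipy, OpenCV 4.12 (cv2) and the standard library are available. Lean on these libraries where they do the work, as an engineer would, in place of code of your own. Each camera call takes 0.05 s, during which the arm holds its last target. There are 200 camera calls.

## Task

Put the red-handled scraper in the red compartment of the tool tray and the blue-handled brush in the blue one, each lying flat inside it with its head at the wide end and its handle end between the two black corner blocks. Set them down, do not drop them, and leave the green scraper, the screwdriver and the socket where they are.

Things in the scene. Friction and masses are not known exactly. Their poses are not given: they have to be found in the camera images.
- scraper: Red-handled gasket scraper, 180 long, 130 g, dark steel blade 60 wide and 3 thick. Lies flat on the bench at the robot's right. Straight handle 105 long, 24 wide, 22 high (x -80 to 25): pinch it across its width. Origin: on the handle's underside near the balance point, 80 from the handle's end, 100 from the head's tip; x to the head, z up.
- brush: Blue-handled flat parts brush, 180 long, 110 g, rigid; head 54 wide, 15 high, black bristles. Lies flat on the bench at the robot's right. Straight handle 105 long, 24 wide, 22 high (x -80 to 25): pinch it across its width. Origin: on the handle's underside near the balance point, 80 from the handle's end, 100 from the head's tip; x to the head, z up.
- red_bin: Red compartment, fixed, one of 3 in the tray at left (order varies). Inside 206 long, 86 wide; floor 3 thick, 7 above the bench; walls 11 above the floor. Black corner blocks 30 long, as high as the walls, narrow one end to 46. Origin: underside, at the wide end's inner face, mid-width; x points out through the wide end. A tool laid centrally has its origin at (-113, 0, 3), x along this x.
- blue_bin: Blue compartment, fixed, one of 3 in the tray at left (order varies). Inside 206 long, 86 wide; floor 3 thick, 7 above the bench; walls 11 above the floor. Black corner blocks 30 long, as high as the walls, narrow one end to 46. Origin: underside, at the wide end's inner face, mid-width; x points out through the wide end. A tool laid centrally has its origin at (-113, 0, 3), x along this x.
- green_scraper: Bystander: a narrower scraper with a green handle (180 long, blade 34 wide, handle 24 wide and 22 high), lying across at the far side of the bench. Origin under the handle, x to the head.
- screwdriver: Bystander: orange-handled screwdriver, 175 long, 24 high, stored in the grey compartment of the tray (the third one, like the others). Origin: under the front end of the handle, x to the tip.
- socket: Bystander: dark steel deep socket, 30 in diameter, 60 high, standing at the far side of the bench. Origin: centre of its underside.
Mind the look-alikes: they are no part of the job. What is shaped like the red_bin but pink is not meant.

How it is judged (in metres and radians):
At the end, for the whole second after the job is handed in: Scraper in the red compartment, brush in the blue: each flat on its floor (within 5 mm, tilt under 0.1 rad), along the lane within 10 degrees, head at the wide end, within 18 mm of the lane's middle (anywhere flat inside the walls), at rest and released (x of scraper in the frame of red_bin between -0.131 and -0.095 m and y of scraper in the frame of red_bin between -0.018 and 0.018 m and z of scraper in the frame of red_bin below 0.008 m and x of red_bin in the frame of scraper above 0.05 m and angle between the x axis of scraper and the x axis of red_bin, either way round below 0.175 rad and angle between each of scraper, brush's own z axis and vertical below 0.1 rad and linear speed of each of scraper, brush below 0.02 m/s and contact force between each of scraper, brush and the fingers below 0.05 N and x of brush in the frame of blue_bin between -0.131 and -0.095 m and y of brush in the frame of blue_bin between -0.018 and 0.018 m and z of brush in the frame of blue_bin below 0.008 m and x of blue_bin in the frame of brush above 0.05 m and angle between the x axis of brush and the x axis of blue_bin, either way round below 0.175 rad); the robot touches nothing.
It fails at once if the scraper is dropped (moves freely, out of the fingers, faster than 0.8 m/s: a fall of about 3 cm) (contact force between scraper and the fingers below 0.01 N and linear speed of scraper above 0.8 m/s).
It fails at once if the brush is dropped (moves freely, out of the fingers, faster than 0.8 m/s: a fall of about 3 cm) (contact force between brush and the fingers below 0.01 N and linear speed of brush above 0.8 m/s).
It fails at once if the green scraper is moved more than 25 mm (distance of green_scraper from where it was at the start of the episode above 0.025 m).
It fails at once if the screwdriver is moved more than 25 mm (distance of screwdriver from where it was at the start of the episode above 0.025 m).
It fails at once if the socket is moved more than 25 mm (distance of socket from where it was at the start of the episode above 0.025 m).
It also fails if it takes over 64 s, if anything falls off the work surface, if the arm or the gripper's body presses on something with over 40 N, if the wrist force passes 120 N, or if a joint passes its speed limit or range.

## Working session

There is one attempt and no reset: what is moved stays moved. The work goes in short steps, Python scripts to look and compute and a tool call to move; the robot and the scene stay as the last step left them, time stands still between calls to the robot, and variables do not carry over. Pictures are saved under pics/ and viewed, at most 10 in all, crops included, and the job is handed in when it is done.

Besides the shell and the picture viewer there is one more tool, called after "Emit:" as name(argument=value, ...) on one line, values as JSON. apply_moves: Moves the arm, as the interface text tells. Its arguments: {"type":"object","properties":{"motion":{"type":"string"},"fingers":{"type":"number"}},"required":["motion"]}

```bash
mkdir -p pics; ls
cat > h.py <<'E'
import numpy as np, cv2
from plant import bot
def world(c,mask):
    r,cc=np.nonzero(mask&(c["range_z"]>0)); z=c["range_z"][r,cc]
    K=np.array([[c["fx"],0,c["cx"]],[0,c["fy"],c["cy"]],[0,0,1]])
    u=cv2.undistortPoints(np.stack([cc,r],1).astype(np.float64)[:,None],K,np.array(c["D"]))[:,0]
    P=np.c_[u*z[:,None],z,np.ones(len(z))]@np.array(c["world_from_camera"]).T
    return P[:,:3],cc,r
E
python3 - <<'E'
from h import *
o=bot.get_obs(); print({k:np.round(o[k],3) for k in("time","tool_pos","tcp_rot","grip_width")})
c={n:bot.capture(n) for n in("top","side")}
cv2.imwrite("pics/top.png",c["top"]["img"]);cv2.imwrite("pics/side.png",c["side"]["img"])
for n in c:
  print(n,np.round(c[n]["world_from_camera"],2).tolist())
  for t in("scraper","brush","red_bin","blue_bin","green_scraper","screwdriver","socket"):
    for d in bot.cut_out(c[n],t):
      m=d["pixels"]
      if m.sum()<20: continue
      P,cc,r=world(c[n],m)
      print(t,round(d["p"],2),d["point"],m.sum(),np.round(np.median(P,0)), c[n]["img"][m].mean(0).round())
E
```

```text
pics
{'time': np.float64(0.0), 'tool_pos': array([ 213.858, -478.984,  202.344]), 'tcp_rot': array([-3.14, -0.  ,  0.42]), 'grip_width': np.float64(91.69)}
top [[-0.01, -1.0, 0.09, 474.64], [-1.0, 0.01, -0.0, 6.68], [0.0, -0.09, -1.0, 851.23], [0.0, 0.0, 0.0, 1.0]]
scraper 0.71 [387.8, 196.5] 1342 [ 538. -320.   18.] [100.  81.  72.]
brush 0.82 [387.7, 196.7] 1178 [ 539. -318.   18.] [99. 78. 68.]
red_bin 0.95 [113.2, 204.1] 3780 [534. 335.   8.] [ 46.  53. 167.]
red_bin 0.82 [135.7, 334.9] 3992 [229. 276.   3.] [143. 125. 169.]
blue_bin 0.57 [189.7, 192.8] 3686 [548. 145.   7.] [172.  99.  57.]
green_scraper 0.65 [340.0, 132.6] 994 [ 686. -209.   14.] [70. 99. 75.]
screwdriver 0.8 [145.9, 211.9] 546 [509. 235.  29.] [ 58. 110. 161.]
socket 0.53 [251.2, 124.9] 225 [700.  -8.  58.] [62. 63. 64.]
side [[-0.99, -0.05, 0.11, 434.86], [-0.12, 0.52, -0.85, 703.48], [-0.02, -0.85, -0.52, 468.66], [0.0, 0.0, 0.0, 1.0]]
scraper 0.88 [259.2, 177.2] 780 [ 521. -112.    9.] [39. 47. 98.]
scraper 0.31 [219.8, 312.0] 6555 [535. 328.   7.] [ 11.  16. 159.]
red_bin 0.91 [410.8, 303.6] 6134 [226. 276.   4.] [ 98.  81. 151.]
red_bin 0.78 [219.5, 314.3] 6537 [536. 328.   7.] [ 11.  16. 160.]
blue_bin 0.71 [232.6, 237.9] 3147 [547. 135.   8.] [122.  52.  18.]
green_scraper 0.95 [197.1, 159.6] 504 [ 702. -201.   12.] [44. 74. 51.]
screwdriver 0.92 [247.2, 265.7] 979 [505. 244.  26.] [ 24.  69. 136.]
socket 0.76 [178.3, 188.2] 272 [699.   2.  37.] [34. 35. 36.]
```

View pics/top.png

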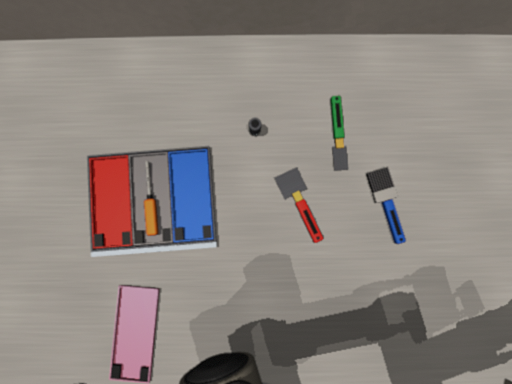

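View pics/side.png

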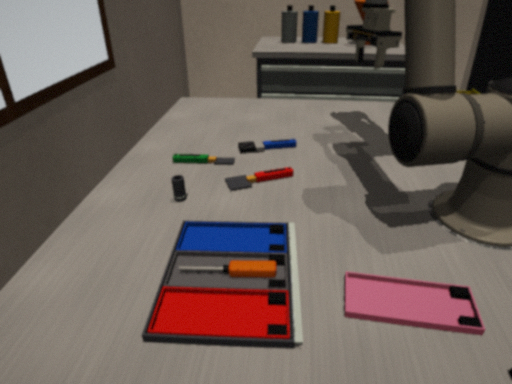

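The tray's red compartment is at (112,202) and blue at (192,195), with black blocks at the lower (near-x) ends. The pink tray at (136,333) is the look-alike. The red scraper is at (300,205) and the blue brush at (388,205). The green scraper at (339,133) is a bystander. One crop to confirm, plus the measurements.

```bash
cat >> h.py <<'E'
def pix2world(c,uv,z):
    K=np.array([[c["fx"],0,c["cx"]],[0,c["fy"],c["cy"]],[0,0,1]])
    u=cv2.undistortPoints(np.array(uv,float).reshape(-1,1,2),K,np.array(c["D"]))[:,0]
    T=np.array(c["world_from_camera"]); d=np.c_[u,np.ones(len(u))]@T[:3,:3].T
    s=(z-T[2,3])/d[:,2]; return T[:3,3]+d*s[:,None]
def colmask(img,col,box):
    h=cv2.cvtColor(img,cv2.COLOR_BGR2HSV); H,S,V=h[...,0],h[...,1],h[...,2]
    m=(S>140)&(V>60)&(((H<6)|(H>172)) if col=="r" else ((H>100)&(H<130)))
    b=np.zeros_like(m); x0,y0,x1,y1=box; b[y0:y1,x0:x1]=1; m&=b
    k=np.ones((5,5),np.uint8)
    return cv2.morphologyEx(m.astype(np.uint8),cv2.MORPH_CLOSE,k)>0
def rect(c,m,z):
    r,cc=np.nonzero(m); P=pix2world(c,np.c_[cc,r],z)[:,:2]
    (ce,wh,_)=cv2.minAreaRect(P.astype(np.float32))
    bx=cv2.boxPoints(cv2.minAreaRect(P.astype(np.float32)))
    e=bx[1]-bx[0],bx[2]-bx[1]; e=max(e,key=np.linalg.norm); e=e/np.linalg.norm(e); e=e*np.sign(e[0])
    q=P-np.mean(P,0); v=np.linalg.svd(q,full_matrices=False)[2][0]; v=v*np.sign(v[0])
    return np.array(ce),np.sort(wh),np.degrees(np.arctan2(e[1],e[0])),np.degrees(np.arctan2(v[1],v[0])),P.mean(0),len(P)
E
python3 - <<'E'
from h import *
c=bot.capture("top"); I=c["img"]
for n,col,box,z in(("scraper","r",(260,160,335,255),20),("brush","b",(355,160,420,255),20),("redbin","r",(85,145,134,250),9),("bluebin","b",(166,145,220,245),9)):
    m=colmask(I,col,box); R=rect(c,m,z)
    print(n,[np.round(x,1) for x in R], "zmed",np.median(world(c,m)[0][:,2]).round(1))
# whole-tool tips (dark head / all above bench)
for n,box in(("scraper",(260,160,335,255)),("brush",(355,160,420,255))):
    g=cv2.cvtColor(I,cv2.COLOR_BGR2HSV); b=np.zeros(I.shape[:2],bool);x0,y0,x1,y1=box;b[y0:y1,x0:x1]=1
    m=b&((g[...,2]<90)|(g[...,1]>120)); 
    nl,l,st,_=cv2.connectedComponentsWithStats(m.astype(np.uint8)); m=l==1+np.argmax(st[1:,4])
    print(n,[np.round(x,1) for x in rect(c,m,8)])
cr=cv2.resize(I[145:255,80:430],None,fx=2.28,fy=2.28,interpolation=cv2.INTER_CUBIC); cv2.imwrite("pics/crop.png",cr)
E
```

```text
scraper [array([ 483.7, -132.6]), array([ 24.3, 102.2]), np.float32(24.3), np.float64(24.2), array([ 483.4, -132.8]), np.int64(455)] zmed 21.5
brush [array([ 479.2, -329.4]), array([ 24.6, 101.3]), np.float32(15.4), np.float64(15.6), array([ 479.2, -329.5]), np.int64(454)] zmed 21.1
redbin [array([536.8, 334.2]), array([ 94.1, 216.9]), np.float32(3.7), np.float64(4.2), array([541.2, 334.2]), np.int64(3389)] zmed 7.5
bluebin [array([549.2, 144.3]), array([ 94.1, 216.3]), np.float32(3.7), np.float64(3.9), array([553.3, 144.4]), np.int64(3418)] zmed 7.2
scraper [array([ 517.8, -119.6]), array([ 57.7, 177.6]), np.float32(25.3), np.float64(24.9), array([ 532.5, -112.1]), np.int64(1059)]
brush [array([ 478.8, -333.1]), array([ 27.4, 102.9]), np.float32(16.0), np.float64(15.9), array([ 478.7, -333.4]), np.int64(503)]
```

View pics/crop.png

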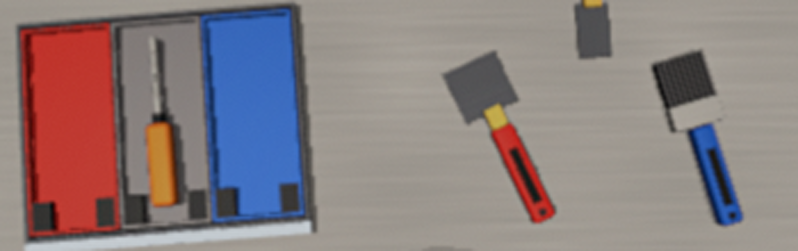

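The crop confirms it: red scraper at crop (510,140), blue brush at (705,140), and the tray's red and blue lanes with their blocks at the bottom. The scraper origin is about (508.7,-122) with yaw 24.3°, and the brush about (505.7,-322) with yaw 15.5°. The lane yaw is about 3.75°. Moving over the scraper.

Emit:
apply_moves(motion="0.026 -0.013 0 0;0.026 -0.013 0 0;0.026 -0.013 0 0;0.026 -0.013 0 0;0.026 -0.013 0 0;0.026 -0.013 0 0;0.026 -0.013 0 0;0.026 -0.013 0 0", fingers=0.4)

```text
time: 1.85
tool_pos: [362.1, -298.9, 203.1]
tcp_rot: [3.141, -0.0, 0.42]
contact_force: [0.8, 0.2, 0.2]
grip_width: 64.7
finger_force: 0.0
```

Emit:
apply_moves(motion="0.026 -0.013 0.012 0;0.026 -0.013 0.012 0;0.026 -0.013 0.012 0;0.026 -0.013 0.012 0;0.026 -0.013 0.012 0;0.026 -0.013 0.012 0;0.026 -0.013 0.012 0;0.025 -0.011 0.012 0")

```text
time: 2.85
tool_pos: [509.7, -121.4, 106.7]
tcp_rot: [3.141, -0.0, 0.42]
contact_force: [-0.1, -0.4, 0.4]
grip_width: 64.2
finger_force: 0.0
```

Emit:
apply_moves(motion="0 0 0 0;0 0 0 0")

```text
time: 3.1
tool_pos: [508.8, -122.5, 107.2]
tcp_rot: [3.141, 0.0, 0.42]
contact_force: [-0.8, 0.1, -0.8]
grip_width: 64.4
finger_force: 0.0
```

Emit:
apply_moves(motion="0 0 0.02 0;0 0 0.02 0;0 0 0.02 0;0 0 0.02 0;0 0 0.012 0;0 0 0.006 0;0 0 0.003 0;0 0 0 0")

```text
time: 4.1
tool_pos: [509.2, -122.3, 6.4]
tcp_rot: [3.141, -0.0, 0.42]
contact_force: [0.1, 0.6, -0.3]
grip_width: 64.0
finger_force: 0.0
```

Emit:
apply_moves(motion="0 0 0 0;0 0 0 0;0 0 0 0;0 0 0 0;0 0 0 0;0 0 0 0", fingers=-1)

```text
time: 4.85
tool_pos: [509.0, -122.2, 6.0]
tcp_rot: [3.142, 0.0, 0.42]
contact_force: [-1.5, 0.1, -0.5]
grip_width: 8.9
finger_force: 0.0
```

Emit:
apply_moves(motion="0 0 -0.005 0;0 0 -0.01 0;0 0 -0.02 0;0 0 -0.03 0;0 0 -0.03 0;0 0 0 0")

```text
time: 5.6
tool_pos: [510.7, -122.8, 103.9]
tcp_rot: [3.137, -0.004, 0.42]
contact_force: [0.8, 0.2, -0.4]
grip_width: 0.7
finger_force: 0.0
```

Run:
```python
from h import *
c=bot.capture("side"); cv2.imwrite("pics/s2.png",cv2.resize(c["img"][40:260,130:430],None,fx=2.6,fy=2.6))
o=bot.get_obs();print(o["tool_pos"],o["tcp_rot"],o["grip_width"],o["contact_force"])
```

```text
[ 509.61645845 -122.39927127  102.28887894] [ 3.13950939e+00 -1.90950724e-03  4.19837456e-01] 0.2667579322108291 [ 0.24072497 -0.20817245 -0.34511515]
```

View pics/s2.png

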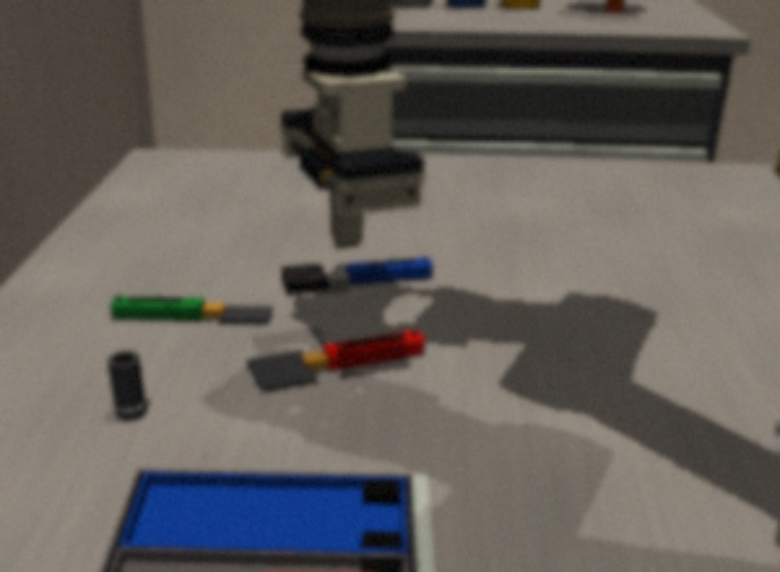

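The grasp missed: the fingers shut to zero, and the picture shows the scraper still lying at crop (340,350). I'll check the calibration by comparing both cameras against each other and against the fingers.

Run:
```python
from h import *
t=bot.capture("top"); s=bot.capture("side")
m=colmask(t["img"],"r",(260,160,335,255)); 
if m.sum()>20: print("top scraper",[np.round(x,1) for x in rect(t,m,20)],np.median(world(t,m)[0],0))
for n,col,box,z in(("scraper","r",(240,155,300,190),22),("brush","b",(250,130,300,155),22)):
    m=colmask(s["img"],col,box); P=world(s,m)[0]; P=P[P[:,2]>17]; print("side",n,m.sum(),P.mean(0).round(1),P.min(0).round(1),P.max(0).round(1))
m=colmask(t["img"],"b",(355,160,420,255)); P=world(t,m)[0];P=P[P[:,2]>17]; print("top brush",P.mean(0),P.min(0),P.max(0))
# gripper points in each camera: heights 102..160
for n,c in(("top",t),("side",s)):
    P,cc,r=world(c,c["range_z"]>0)
    for a,b in((100,112),(112,125),(125,140),(165,200)):
        k=(P[:,2]>a)&(P[:,2]<b)&(abs(P[:,0]-510)<120)&(abs(P[:,1]+122)<150); Q=P[k]
        if k.sum()>3: print(n,a,b,k.sum(),np.median(Q,0).round(1),Q.min(0).round(),Q.max(0).round(), np.median(cc[k]),np.median(r[k]))
T=np.array(s["world_from_camera"]); q=np.linalg.inv(T)@[509.6,-122.4,102.3,1]; print("TCP predicted in side",s["fx"]*q[0]/q[2]+s["cx"],s["fy"]*q[1]/q[2]+s["cy"],s["D"])
cv2.imwrite("pics/t3.png",cv2.resize(t["img"][100:300,220:440],None,fx=2.7,fy=2.7))
```

```text
top scraper [array([ 444.1, -150.4]), array([15.3, 23.7]), np.float32(-69.4), np.float64(-62.3), array([ 444.3, -150.7]), np.int64(66)] [ 443.58602959 -150.10205541   21.28115109]
side scraper 255 [ 482.3 -126.6   20.9] [ 432.1 -159.2   17. ] [ 533.6 -102.6   24. ]
side brush 117 [ 473.2 -324.9   21.4] [ 432.6 -341.2   17.4] [ 523.7 -308.2   24.7]Traceback (most recent call last):
  File "<stdin>", line 7, in <module>
  File "h.py", line 6, in world
    u=cv2.undistortPoints(np.stack([cc,r],1).astype(np.float64)[:,None],K,np.array(c["D"]))[:,0]
      ~~~~~~~~~~~~~~~~~~~^^^^^^^^^^^^^^^^^^^^^^^^^^^^^^^^^^^^^^^^^^^^^^^^^^^^^^^^^^^^^^^^^^
cv2.error: OpenCV(4.12.0) /io/opencv/modules/calib3d/src/undistort.dispatch.cpp:347: error: (-215:Assertion failed) CV_IS_MAT(_src) && CV_IS_MAT(_dst) && (_src->rows == 1 || _src->cols == 1) && (_dst->rows == 1 || _dst->cols == 1) && _src->cols + _src->rows - 1 == _dst->rows + _dst->cols - 1 && (CV_MAT_TYPE(_src->type) == CV_32FC2 || CV_MAT_TYPE(_src->type) == CV_64FC2) && (CV_MAT_TYPE(_dst->type) == CV_32FC2 || CV_MAT_TYPE(_dst->type) == CV_64FC2) in function 'cvUndistortPointsInternal'
```

Run:
```python
from h import *
t=bot.capture("top"); s=bot.capture("side")
for n,c in(("top",t),("side",s)):
    P,cc,r=world(c,c["range_z"]>0)
    for a,b in((60,80),(80,100),(100,112),(112,125),(125,140),(165,200)):
        k=(P[:,2]>a)&(P[:,2]<b)&(abs(P[:,0]-510)<130)&(abs(P[:,1]+122)<150); Q=P[k]
        if k.sum()>3: print(n,a,b,k.sum(),np.median(Q,0).round(1),Q.min(0).round(),Q.max(0).round(), np.median(cc[k]),np.median(r[k]))
T=np.array(s["world_from_camera"]); q=np.linalg.inv(T)@[509.6,-122.4,102.3,1]; print("TCP predicted in side",s["fx"]*q[0]/q[2]+s["cx"],s["fy"]*q[1]/q[2]+s["cy"],s["D"])
o=bot.get_obs(); print(o["joint_positions"],o["tool_pos"])
cv2.imwrite("pics/t3.png",cv2.resize(t["img"][100:300,220:440],None,fx=2.7,fy=2.7))
```

```text
side 125 140 51 [ 508.3 -112.5  134.5] [ 492. -129.  126.] [ 523. -102.  140.] 263.0 134.0
side 165 200 202 [490.  -49.5 195.5] [ 440. -193.  166.] [577. -27. 200.] 268.5 119.0
TCP predicted in side 263.13208448232353 143.78994678606 [-0.07788747  0.          0.          0.          0.        ]
[-3.81998986e-01  4.45793648e-01  1.67399937e+00 -7.86025632e-05
  1.02372152e+00  7.69035498e-01] [ 508.35116348 -121.91132335  100.09403331]
```

View pics/t3.png

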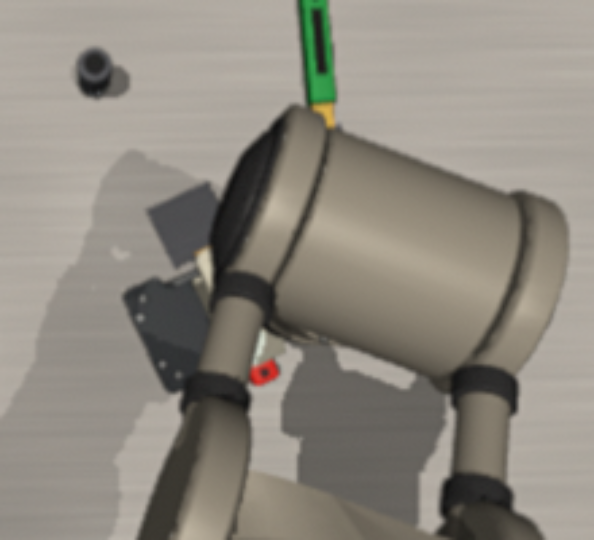

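In the side view the fingers end at about row 132, but the reported TCP projects to row 144. So the real fingertips sit about 25 mm higher than reported. I'll open the fingers and measure that offset.

Emit:
apply_moves(motion="0 0 0 0;0 0 0 0;0 0 0 0;0 0 0 0", fingers=0.4)

```text
time: 6.35
tool_pos: [509.0, -122.2, 101.0]
tcp_rot: [3.142, 0.0, 0.42]
contact_force: [0.1, 1.2, -0.1]
grip_width: 35.9
finger_force: 0.0
```

Run:
```python
from h import *
s=bot.capture("side"); o=bot.get_obs(); print(o["tool_pos"],o["grip_width"])
P,cc,r=world(s,s["range_z"]>0)
k=(P[:,2]>40)&(P[:,2]<175)&(abs(P[:,0]-510)<100)&(abs(P[:,1]+122)<100); Q=P[k]
for row in range(r[k].min(),r[k].max()+1):
    j=k&(r==row)
    if j.sum(): print(row,j.sum(),cc[j].min(),cc[j].max(),np.median(P[j],0).round(1),P[j][:,:2].min(0).round(),P[j][:,:2].max(0).round())
T=np.linalg.inv(np.array(s["world_from_camera"]))
y=o["tcp_rot"][2]; 
for sg in(-1,1):
  for dz in (0,25):
    p=o["tool_pos"]+sg*(o["grip_width"]/2+10)*np.array([np.sin(y),-np.cos(y),0])+[0,0,dz]; q=T[:3]@np.r_[p,1]; print("pred",sg,dz,p.round(),(s["fx"]*q[0]/q[2]+s["cx"]).round(1),(s["fy"]*q[1]/q[2]+s["cy"]).round(1))
cv2.imwrite("pics/s4.png",cv2.resize(s["img"][60:200,200:340],None,fx=4,fy=4))
```

```text
[ 509.0224413  -122.1732722   100.98673466] 39.82757483028967
116 4 255 259 [ 524.9 -138.2  169. ] [ 521. -147.] [ 532. -136.]
117 5 255 259 [ 526.  -137.   166.9] [ 521. -149.] [ 532. -134.]
118 5 255 259 [ 525.8 -136.8  164.5] [ 521. -148.] [ 532. -135.]
119 5 255 259 [ 526.3 -139.5  160.8] [ 521. -147.] [ 532. -136.]
120 5 255 259 [ 526.  -136.8  159.2] [ 521. -149.] [ 532. -135.]
121 5 255 259 [ 526.1 -137.8  156.3] [ 521. -149.] [ 532. -137.]
122 5 255 259 [ 525.9 -137.2  154. ] [ 521. -152.] [ 533. -135.]
123 13 255 273 [497.3 -91.3 169.6] [ 484. -149.] [532. -87.]
124 18 255 272 [505.7 -92.4 166.4] [ 486. -153.] [533. -84.]
125 17 255 272 [507.2 -92.5 163.6] [ 486. -148.] [532. -84.]
126 17 256 272 [504.2 -93.8 160.7] [ 486. -140.] [529. -86.]
127 17 256 272 [504.  -91.6 159.2] [ 486. -142.] [529. -83.]
128 17 256 272 [504.3 -92.4 156.8] [ 486. -143.] [529. -87.]
129 17 256 272 [504.3 -91.7 154.3] [ 486. -140.] [529. -86.]
130 17 256 272 [504.2 -91.9 151.8] [ 486. -141.] [529. -85.]
131 16 257 272 [503.  -92.  149.4] [ 486. -139.] [526. -84.]
132 16 257 272 [503.  -93.1 146.3] [ 486. -140.] [527. -84.]
133 14 257 272 [500.7 -91.5 144.6] [ 486. -139.] [526. -86.]
134 11 262 272 [497.2 -89.7 142.7] [486. -96.] [510. -86.]
135 11 262 272 [497.3 -90.3 140. ] [486. -97.] [510. -84.]
136 10 262 271 [498.5 -92.  136.4] [488. -98.] [510. -85.]
137 10 262 271 [498.9 -95.  132.7] [ 489. -102.] [510. -89.]
138 9 262 270 [500.2 -99.2 128.3] [ 491. -106.] [510. -94.]
139 3 262 264 [507.8 -98.9 125.5] [ 505. -100.] [510. -97.]
pred -1 0 [497. -95. 101.] 267.3 149.1
pred -1 25 [497. -95. 126.] 267.4 139.5
pred 1 0 [ 521. -149.  101.] 259.6 139.8
pred 1 25 [ 521. -149.  126.] 259.5 130.6
```

View pics/s4.png

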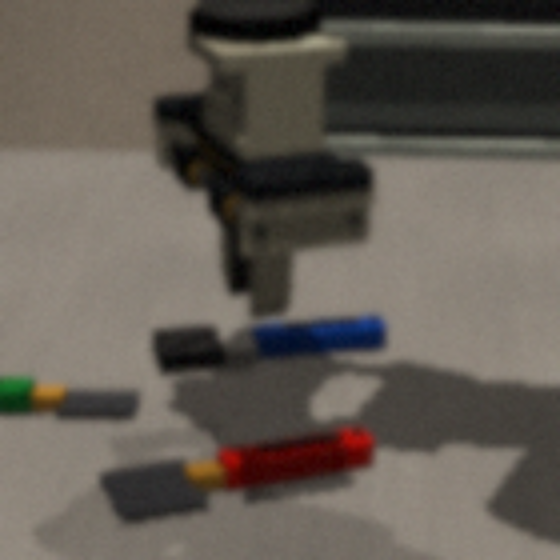

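The side view shows open fingertips at z≈126 while the pose reads 101. The reported z is therefore about 25 mm too low, and x and y agree. I'll descend to a reported z of about -19, watching the force.

Emit:
apply_moves(motion="0 0 0.02 0;0 0 0.02 0;0 0 0.02 0;0 0 0.02 0;0 0 0.016 0;0 0 0.01 0;0 0 0.005 0;0 0 0 0")

```text
time: 7.4
tool_pos: [509.1, -122.2, -10.0]
tcp_rot: [3.142, 0.0, 0.42]
contact_force: [0.7, -0.5, -0.5]
grip_width: 64.2
finger_force: 0.0
```

Emit:
apply_moves(motion="0 0 0.003 0;0 0 0.003 0;0 0 0.002 0;0 0 0 0;0 0 0 0")

```text
time: 8.02
tool_pos: [509.1, -122.2, -17.9]
tcp_rot: [3.141, -0.0, 0.42]
contact_force: [-0.1, -0.2, 0.3]
grip_width: 64.6
finger_force: 0.0
```

Emit:
apply_moves(motion="0 0 0 0;0 0 0 0;0 0 0 0;0 0 0 0;0 0 0 0;0 0 0 0;0 0 0 0", fingers=-1)

```text
time: 8.9
tool_pos: [509.0, -122.2, -18.0]
tcp_rot: [3.142, 0.0, 0.42]
contact_force: [-0.3, 0.0, -0.2]
grip_width: 23.7
finger_force: 30.0
```

Emit:
apply_moves(motion="0 0 -0.005 0;0 0 -0.01 0;0 0 -0.02 0;0 0 -0.025 0;0 0 -0.02 0;0 0 -0.01 0;0 0 0 0")

```text
time: 9.78
tool_pos: [509.3, -122.3, 72.7]
tcp_rot: [3.14, -0.001, 0.42]
contact_force: [-0.2, -0.4, -2.2]
grip_width: 23.4
finger_force: 30.0
```

Emit:
apply_moves(motion="0.006 -0.012 0 0;0.012 -0.024 0 0;0.013 -0.026 0 0;0.013 -0.026 0 0;0.013 -0.026 0 0;0.013 -0.026 0 0;0.013 -0.026 0 0;0.013 -0.026 0 0")

```text
time: 10.78
tool_pos: [517.4, 94.1, 71.0]
tcp_rot: [-3.141, 0.002, 0.42]
contact_force: [-0.6, -0.4, -1.9]
grip_width: 23.7
finger_force: 30.0
```

Emit:
apply_moves(motion="0.013 -0.026 0 0;0.013 -0.026 0 0;0.013 -0.026 0 0;0.013 -0.026 0 0;0.013 -0.026 0 0;0.013 -0.026 0 0;0.013 -0.026 0 0;0.013 -0.026 0 0")

```text
time: 11.78
tool_pos: [527.2, 326.1, 70.6]
tcp_rot: [-3.142, 0.003, 0.42]
contact_force: [0.8, -0.7, -1.1]
grip_width: 23.9
finger_force: 30.0
```

Emit:
apply_moves(motion="0 -0.006 0 0;0 0 0 5;0 0 0 5;0 0 0 5;0 0 0 5;0 0 0 0.3;0 0 0 0;0 0 0 0")

```text
time: 12.78
tool_pos: [526.0, 329.9, 71.8]
tcp_rot: [3.141, 0.0, 0.066]
contact_force: [-0.5, -0.6, -1.3]
grip_width: 23.3
finger_force: 30.0
```

Run:
```python
from h import *
s=bot.capture("side"); o=bot.get_obs(); 
P,cc,r=world(s,s["range_z"]>0)
k=(P[:,2]>70)&(P[:,2]<135)&(abs(P[:,0]-520)<160)&(abs(P[:,1]-330)<60); Q=P[k]
print(Q.min(0),Q.max(0),np.bincount(((Q[:,2])//5).astype(int)))
h=cv2.cvtColor(s["img"],cv2.COLOR_BGR2HSV)[r,cc]; red=k&(h[:,1]>150)&((h[:,0]<6)|(h[:,0]>172)); R=P[red]
print(red.sum(),R.min(0),R.max(0))
dark=k&(P[:,0]>555); print("head",dark.sum(),P[dark].min(0),P[dark].max(0),np.median(P[dark],0))
for a in range(430,640,15):
    j=k&(P[:,0]>=a)&(P[:,0]<a+15)
    if j.sum(): print(a,j.sum(),P[j].min(0).round(),P[j].max(0).round())
cv2.imwrite("pics/s5.png",cv2.resize(s["img"][170:360,130:330],None,fx=3,fy=3))
```

```text
[444.27977346 306.6844647   89.34611205] [625.30370324 367.68537245 113.69276757] [  0   0   0   0   0   0   0   0   0   0   0   0   0   0   0   0   0   3
  70 732  95 114 395]
687 [445.18679275 313.46607713  91.26698465] [607.84488908 366.22397415 113.45874031]
head 654 [565.29688442 306.6844647   94.2123413 ] [625.30370324 367.68537245  99.65132207] [607.70706936 348.32957329  97.63828655]
430 2 [444. 332. 107.] [444. 333. 108.]
445 219 [445. 313.  91.] [460. 339. 113.]
460 225 [460. 316.  91.] [475. 340. 113.]
475 216 [475. 316.  90.] [490. 342. 113.]
490 93 [490. 319.  89.] [498. 341. 114.]
565 35 [565. 359.  96.] [580. 365.  99.]
580 97 [580. 341.  95.] [595. 365. 100.]
595 243 [595. 307.  94.] [610. 368. 100.]
610 275 [610. 308.  94.] [625. 368.  99.]
625 4 [625. 312.  96.] [625. 331.  97.]
```

View pics/s5.png

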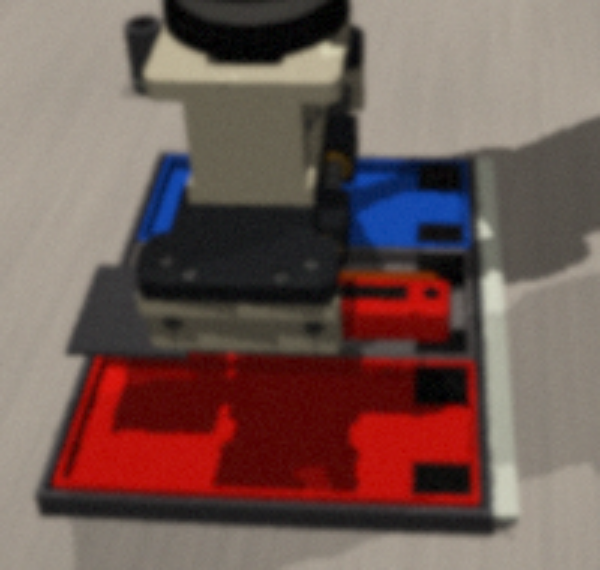

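The scraper hangs level and aligned above the red lane: its extents are x 445–625, centred at y≈331, with its underside about 18 mm above the reported z. The floor should be reached at a reported z of -11.

Emit:
apply_moves(motion="0 0 0.02 0;0 0 0.02 0;0 0 0.02 0;0 0 0.01 0;0 0 0.006 0;0 0 0.003 0;0 0 0.001 0;0 0 0 0")

```text
time: 13.82
tool_pos: [526.4, 330.2, -7.6]
tcp_rot: [-3.141, -0.001, 0.066]
contact_force: [0.1, -1.2, -1.5]
grip_width: 23.9
finger_force: 30.0
```

Emit:
apply_moves(motion="0 0 0.001 0;0 0 0.001 0;0 0 0.001 0;0 0 0 0;0 0 0 0")

```text
time: 14.45
tool_pos: [526.2, 330.1, -10.9]
tcp_rot: [3.142, -0.0, 0.066]
contact_force: [-0.4, -0.1, -0.8]
grip_width: 24.0
finger_force: 30.0
```

Emit:
apply_moves(motion="0 0 0.001 0;0 0 0 0;0 0 0 0")

```text
time: 14.82
tool_pos: [526.2, 330.1, -11.0]
tcp_rot: [-3.142, -0.0, 0.066]
contact_force: [-2.9, -1.1, 7.9]
grip_width: 23.6
finger_force: 30.0
```

The force shows floor contact. Opening slightly (about 36 mm, to stay clear of the walls), then rising.

Emit:
apply_moves(motion="0 0 0 0;0 0 0 0;0 0 0 0;0 0 0 0", fingers=-0.22)

```text
time: 15.32
tool_pos: [526.2, 330.1, -12.2]
tcp_rot: [3.141, 0.0, 0.066]
contact_force: [0.3, 0.4, -0.2]
grip_width: 35.8
finger_force: 0.0
```

Emit:
apply_moves(motion="0 0 -0.005 0;0 0 -0.015 0;0 0 -0.02 0;0 0 -0.02 0;0 0 -0.02 0;0 0 -0.02 0;0 0 0 0")

```text
time: 16.2
tool_pos: [527.5, 330.7, 90.7]
tcp_rot: [-3.14, -0.005, 0.066]
contact_force: [-0.8, 0.2, 0.2]
grip_width: 35.9
finger_force: 0.0
```

Emit:
apply_moves(motion="-0.0026 0.027 0 0;-0.0026 0.027 0 0;-0.0026 0.027 0 0;-0.0026 0.027 0 0;-0.0026 0.027 0 0;-0.0026 0.027 0 0;-0.0026 0.027 0 0;-0.0026 0.027 0 0", fingers=0.4)

```text
time: 17.2
tool_pos: [519.1, 112.3, 87.5]
tcp_rot: [3.141, 0.001, 0.066]
contact_force: [-0.2, -0.0, -0.3]
grip_width: 64.2
finger_force: 0.0
```

Emit:
apply_moves(motion="-0.0026 0.027 0 0;-0.0026 0.027 0 0;-0.0026 0.027 0 0;-0.0026 0.027 0 0;-0.0026 0.027 0 0;-0.0026 0.027 0 0;-0.0026 0.027 0 0;-0.0026 0.027 0 0")

```text
time: 18.2
tool_pos: [512.5, -104.5, 87.6]
tcp_rot: [-3.141, 0.001, 0.065]
contact_force: [-0.5, -0.1, 0.7]
grip_width: 64.4
finger_force: 0.0
```

Emit:
apply_moves(motion="-0.0026 0.027 0 0;-0.0026 0.027 0 0;-0.0026 0.027 0 0;-0.0026 0.027 0 0;-0.0026 0.027 0 0;-0.0026 0.027 0 0;-0.0026 0.027 0 0;-0.0026 0.027 0 0")

```text
time: 19.2
tool_pos: [505.9, -321.2, 87.4]
tcp_rot: [-3.141, 0.001, 0.065]
contact_force: [-0.1, 0.1, -0.1]
grip_width: 64.2
finger_force: 0.0
```

Emit:
apply_moves(motion="-0.001 0.0015 0 0;0 0 0 -4;0 0 0 -4;0 0 0 -3.7;0 0 0 0;0 0 0 0")

```text
time: 19.95
tool_pos: [505.4, -321.5, 87.9]
tcp_rot: [-3.141, 0.0, 0.269]
contact_force: [-0.3, -0.2, -0.4]
grip_width: 64.3
finger_force: 0.0
```

Run:
```python
from h import *
t=bot.capture("top"); s=bot.capture("side")
m=colmask(t["img"],"r",(80,140,140,255))
P,cc,r=world(t,np.ones(m.shape,bool)&(t["range_z"]>0))
# scraper in red bin: points well above floor inside lane
k=(abs(P[:,1]-330)<28)&(P[:,0]>450)&(P[:,0]<500)&(P[:,2]>20); Q=P[k]; print("handle rear",k.sum(),Q.min(0),Q.max(0))
h=cv2.cvtColor(t["img"],cv2.COLOR_BGR2HSV)[r,cc]
d=(h[:,1]<110)&(h[:,2]<110)&(abs(P[:,1]-332)<38)&(P[:,0]>540)&(P[:,0]<632); print("blade",d.sum(),P[d].min(0),P[d].max(0),np.median(P[d],0))
cv2.imwrite("pics/t6.png",cv2.resize(t["img"][140:260,80:220],None,fx=4,fy=4))
```

```text
handle rear 248 [450.07589972 313.42420039  20.11069783] [498.44052851 356.66497507  32.59270649]
blade 543 [569.12501922 303.82826416   7.64984042] [624.34544958 364.46628518  19.17569134] [597.54950199 333.21804208  15.07807536]
```

View pics/t6.png

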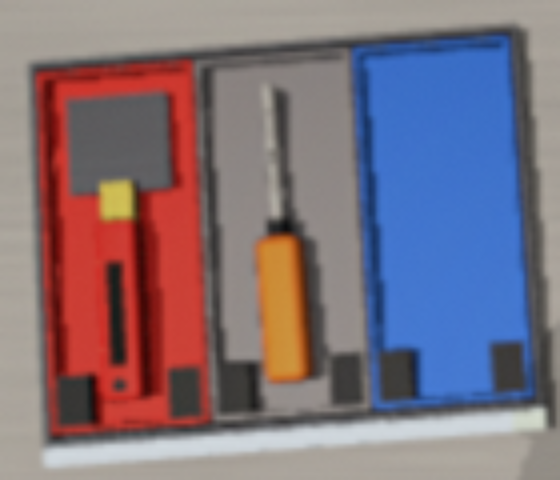

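The scraper lies centred in the red lane, with its blade at crop (120,140) and its handle end between the blocks at (120,385). Now the brush.

Emit:
apply_moves(motion="0 0 0.02 0;0 0 0.02 0;0 0 0.02 0;0 0 0.02 0;0 0 0.014 0;0 0 0.008 0;0 0 0.004 0;0 0 0 0")

```text
time: 21.05
tool_pos: [505.6, -322.3, -17.8]
tcp_rot: [3.141, -0.0, 0.27]
contact_force: [-0.2, 0.4, -0.6]
grip_width: 64.3
finger_force: 0.0
```

Emit:
apply_moves(motion="0 0 0 0;0 0 0 0;0 0 0 0;0 0 0 0;0 0 0 0;0 0 0 0;0 0 0 0", fingers=-1)

```text
time: 21.92
tool_pos: [505.5, -322.4, -17.9]
tcp_rot: [3.141, -0.0, 0.27]
contact_force: [0.4, -0.4, 0.8]
grip_width: 23.8
finger_force: 30.0
```

Emit:
apply_moves(motion="0 0 -0.005 0;0 0 -0.01 0;0 0 -0.02 0;0 0 -0.025 0;0 0 -0.02 0;0 0 -0.01 0;0 0 0 0")

```text
time: 22.8
tool_pos: [505.7, -322.3, 72.8]
tcp_rot: [3.14, -0.001, 0.27]
contact_force: [0.6, -0.8, -0.8]
grip_width: 23.9
finger_force: 30.0
```

Emit:
apply_moves(motion="0.005 -0.014 0 0;0.0097 -0.0274 0 0;0.0097 -0.0274 0 0;0.0097 -0.0274 0 0;0.0097 -0.0274 0 0;0.0097 -0.0274 0 0;0.0097 -0.0274 0 0;0.0097 -0.0274 0 0")

```text
time: 23.8
tool_pos: [519.9, -102.3, 71.1]
tcp_rot: [-3.14, 0.002, 0.27]
contact_force: [-0.1, -0.2, -1.6]
grip_width: 24.0
finger_force: 30.0
```

Emit:
apply_moves(motion="0.0097 -0.0274 0 0;0.0097 -0.0274 0 0;0.0097 -0.0274 0 0;0.0097 -0.0274 0 0;0.0097 -0.0274 0 0;0.0097 -0.0274 0 0;0.0097 -0.0274 0 0;0.0097 -0.0274 0 0")

```text
time: 24.8
tool_pos: [535.9, 129.3, 71.0]
tcp_rot: [-3.141, 0.002, 0.27]
contact_force: [0.1, -0.5, -1.0]
grip_width: 23.6
finger_force: 30.0
```

Emit:
apply_moves(motion="0.005 -0.014 0 0;0 0 0 4;0 0 0 4;0 0 0 3.7;0 0 0 0;0 0 0 0")

```text
time: 25.55
tool_pos: [538.0, 142.3, 71.7]
tcp_rot: [3.141, 0.001, 0.067]
contact_force: [-0.6, -0.5, -0.7]
grip_width: 23.7
finger_force: 30.0
```

Run:
```python
from h import *
s=bot.capture("side"); P,cc,r=world(s,s["range_z"]>0)
k=(P[:,2]>80)&(P[:,2]<113)&(abs(P[:,0]-540)<160)&(abs(P[:,1]-142)<50)
for a in range(440,650,15):
    j=k&(P[:,0]>=a)&(P[:,0]<a+15)
    if j.sum(): print(a,j.sum(),P[j].min(0).round(),P[j].max(0).round())
```

```text
455 102 [457. 129.  91.] [470. 151. 113.]
470 121 [470. 132.  92.] [485. 153. 113.]
485 120 [485. 131.  89.] [500. 154. 113.]
500 93 [500. 128.  93.] [515. 155. 113.]
515 75 [516. 139.  92.] [529. 171. 113.]
530 35 [530. 156.  94.] [545. 173. 113.]
545 59 [546. 152.  92.] [560. 171. 113.]
560 114 [560. 149.  96.] [575. 174. 109.]
575 104 [575. 148.  94.] [590. 174. 109.]
590 139 [590. 121.  94.] [605. 175. 109.]
605 158 [605. 122.  94.] [620. 176. 108.]
620 158 [620. 123.  96.] [635. 177. 108.]
635 12 [635. 125. 106.] [638. 156. 107.]
```

The brush is level with extents x 457–638, centred at y≈142 and aligned with the lane. Lowering it.

Emit:
apply_moves(motion="0 0 0.02 0;0 0 0.02 0;0 0 0.02 0;0 0 0.01 0;0 0 0.006 0;0 0 0.003 0;0 0 0.001 0;0 0 0 0")

```text
time: 26.6
tool_pos: [538.6, 142.5, -7.6]
tcp_rot: [3.142, -0.001, 0.066]
contact_force: [-0.1, -0.5, -1.3]
grip_width: 23.9
finger_force: 30.0
```

Emit:
apply_moves(motion="0 0 0.001 0;0 0 0.001 0;0 0 0.001 0;0 0 0.001 0;0 0 0 0;0 0 0 0")

```text
time: 27.35
tool_pos: [538.4, 142.4, -10.9]
tcp_rot: [3.141, -0.0, 0.066]
contact_force: [-3.3, -0.8, 8.8]
grip_width: 23.5
finger_force: 30.0
```

Emit:
apply_moves(motion="0 0 0 0;0 0 0 0;0 0 0 0;0 0 0 0", fingers=-0.22)

```text
time: 27.85
tool_pos: [538.3, 142.4, -12.2]
tcp_rot: [3.141, 0.0, 0.066]
contact_force: [0.3, -0.4, -0.1]
grip_width: 35.6
finger_force: 0.0
```

Emit:
apply_moves(motion="0 0 -0.005 0;0 0 -0.015 0;0 0 -0.02 0;0 0 -0.02 0;0 0 -0.02 0;0 0 -0.02 0;0 0 -0.02 0;0 0 0 0")

```text
time: 28.85
tool_pos: [539.6, 142.6, 110.4]
tcp_rot: [-3.141, -0.005, 0.066]
contact_force: [0.2, 0.1, -1.0]
grip_width: 35.8
finger_force: 0.0
```

Emit:
apply_moves(motion="-0.01 0.03 0 0;-0.01 0.03 0 0;-0.01 0.03 0 0;-0.01 0.03 0 0;-0.01 0.03 0 0;-0.01 0.03 0 0;-0.01 0.03 0 0;0 0.03 0 0")

```text
time: 29.85
tool_pos: [483.1, -102.4, 107.6]
tcp_rot: [-3.141, 0.001, 0.065]
contact_force: [0.5, 0.5, -0.2]
grip_width: 35.8
finger_force: 0.0
```

Emit:
apply_moves(motion="0 0.03 0 0;0 0.03 0 0;0 0 0 0;0 0 0 0")

```text
time: 30.35
tool_pos: [487.6, -160.8, 107.6]
tcp_rot: [-3.141, 0.001, 0.065]
contact_force: [0.5, 0.1, 0.6]
grip_width: 36.0
finger_force: 0.0
```

Run:
```python
from h import *
t=bot.capture("top")
cv2.imwrite("pics/t7.png",cv2.resize(t["img"][90:260,80:360],None,fx=2.8,fy=2.8))
```

```text
(no output)
```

View pics/t7.png

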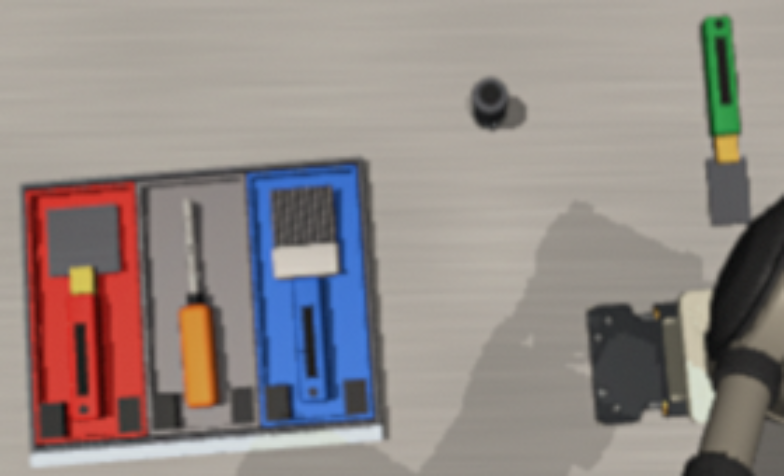

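Both tools lie centred in their lanes, heads at the wide end (scraper (83,310), brush (307,290)); the socket, screwdriver and green scraper look undisturbed. Handing in.

```bash
python3 -c "
from plant import bot
print(bot.close_job())"
```

```text
the job is handed in; nothing more can be done
None
```

I set the scraper down in the red compartment and the brush in the blue one, heads at the wide end, and handed the job in at about 30 s; the last picture shows both centred and the other tools undisturbed, but the hand-in returned no verdict (the first grasp missed because the reported tool height read about 25 mm too low, which I corrected for).

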